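# Load the vial mixer and latch its guard

## Robot

A 6-joint arm with a two-finger parallel gripper is mounted at the origin on a cart in front of the work surface, level with it; the furniture and walls round the work are solid. World frame = base frame: x ahead of the robot, y to its left, z up, the work surface at z = 0. Lengths are in mm, angles in rad, forces in N, time in s.
With the tool pointing down it reaches from about 350 to 975 mm from the base axis. Payload 7.1 kg.
Tool frame: the origin (TCP) lies at the very end of the fingers, on their centre line; the grasp point (between the pads) lies 19 mm behind it; y points along the fingers, z is the direction in which the jaws open and shut, and the axes are right-handed (so a half turn about y gives the same grasp; the last joint's range is limited). The gripper opens to 88 mm and grips with 3 to 60 N. Pads are 20 mm wide; open, the fingers measure 115 mm over their backs; the gripper's body (75 mm by 178 mm) begins 61 mm behind the grasp point.
Start: joints at [1.134, 0.423, 1.63, -0, 1.089, -0.019], TCP at [253.562, 571.237, 222.675] pointing down, gripper open.
Joint ranges: [-3, 3], [-0.9, 2.11], [0.09, 2.58], [-1.31, 4.45], [0.11, 2.69], [-2.54, 2.54]. Speed limits (rad/s): [2.39, 2.39, 3.01, 3.14, 3.14, 3.14].

## Interface

Orientations are given as a rotation vector (axis times angle).
In Python, from workcell import ctrl gives the robot as it stands.
- The arm moves only by the shell command python3 -m jog 'ROWS'. ROWS is JSON, a list of rows, each a list of 3 entries, a list of its own where there are three numbers: the opening, from 0 (shut) to 1 (fully open), then the shift along the tool's x, y, z in cm, then the turn, a rotation vector about the tool's x, y, z in rad. In form: [[claw, [dx, dy, dz], [wx, wy, wz]], ...]. A call has 1 to 8 rows; each row is the pose to reach, as a shift and turn from the pose commanded when the call began, along the tool's axes at that moment; what a row does not reach only later rows make up. A row lasts 1/10 s, in which the tool goes at most 50 mm and 8.59 degrees, less where a joint would pass 70% of its speed; a pose out of reach is approached as far as the arm can. A call with a gripper value outside its range is refused whole. The fingers move at their own pace and stop on an object; the grip force is fixed at half the most. Time passes only in rows, so rows that repeat a pose let the fingers close. It gives the time, the measured TCP pose, the force and the opening at its end, in the units of the state.
- ctrl.get_obs(): the state, without advancing time (a new reading comes with each control period).
- ctrl.get_image(name): name is "scene" or "side" or "wrist"; returns a dict with "color" (384x512x3 uint8, red, green, blue), "z_map" (384x512 float32, mm along the optical axis (not along the pixel's ray), 0 where there is no reading), "fx", "fy", "cx", "cy" (pixels), "pose" (4x4, takes a point from camera to world coordinates). Camera axes: x right, y down, z forward; pixel columns grow to the right and rows downward; lengths in mm; the calibration is good to about 2 mm. A picture is of the moment at which its call begins.
- ctrl.close_job(): hands the job in, once; it reports no verdict.
The state is a dict: "t": time; "qpos": joint angles; "qvel": joint speeds; "joint_torque": joint torques, N m; "ee_pos": TCP position; "orientation": TCP orientation; "ft_force": force on the tool from outside, world axes, zero at the start; "moment": the same for the moment, N m; "width": finger opening in mm.
Only numpy, scipy, OpenCV 4.12 (cv2) and the standard library are available. Lean on these libraries where they do the work, as an engineer would, in place of code of your own. Each camera call takes 0.05 s, during which the arm holds its last target.

## Task

Stand the brown vial with the blue cap upright in the round holder of the vial mixer, fully down. Then push the mixer's clear sliding guard shut over it, firmly but gently, until the latch clicks and the guard stays shut by itself when you let go; never force it against its stop. Leave the other two vials standing where they are.

Things in the scene. Friction and masses are not known exactly. Their poses are not given: they have to be found in the camera images.
- vial_c_mid (a point): the vial to load: brown glass, green label band, blue cap, loose, standing upright on the worktop. Round body 32 mm in diameter, straight for its lower 40 mm, narrowing above that to a cap 20 mm wide; 62 mm tall in all. This point is its centre, 31 mm above its underside; z is its upright axis.
- vial_a_mid (a point): other vial, pale with pink cap, 25 mm wide, 52 mm tall, to be left alone; the point is its centre, 26 mm above its underside.
- vial_b_mid (a point): other vial, pale with grey cap and blue band, 25 mm wide, 50 mm tall, to be left alone; the point is its centre, 25 mm above its underside.
- holder (a point): centre of the mouth of the vial holder, a round blind hole 39 mm in diameter and 16 mm deep in the mixer's deck; z up, axes as the mixer's. At the start the guard's edge is at least 50 mm away on the +y side, its steel striker loop (on the -x side, 43 mm off the middle) 25 mm; on the -y side the keeper's plunger ends at least 25 mm away.
- push_pad (a point): centre of the outer face of the orange push pad (64 mm wide in x, 34 mm high, 27 mm above the deck) on the guard's +y end; axes as the mixer's: push it along -y. The guard is a clear hood 90 mm wide, 56 mm high, 136 mm long with the pad, closed on top, open at its -y end, too big to be gripped. The deck goes on under the pad.
- guard (a joint): how far the guard stands open along the mixer's +y, in m; starts at 0.148 to 0.165. Sliding friction about 1 N. The latch catches at a value between about 0.000 and 0.028 that is not measured (see keeper_zone). If it has not caught, the guard is shoved back to 0.038 or more when let go. Pushing it with more than 25 N is too hard.
- mixer: the vial mixer: white box fixed on the worktop, 120 mm in its x, flat deck 45 mm above the worktop; origin on the worktop. It reaches from -195 to +175 mm in its y. Its clear guard slides on the deck between two 3 mm high rails: +y opens it, -y shuts it.
- keeper_zone (a point): rough place on the deck of the grey keeper (to 60 mm above the deck), fixed within 30 mm to +y of here. 38 mm before the catch its plunger starts to push the guard back, with 3 to 5 N; 10 mm before it the guard starts to lift a sprung wedge (red knob), at 8 to 11 N, easing about 3 mm before it drops. 2 mm past the catch is a rubber stop, 6 N per mm, 9 mm of give.
There are look-alikes about, which are no part of the job. What is shaped like the part that bears vial_c_mid but red or yellow is not meant.

How it is judged:
By the outcome, as a careful person would: the job done as asked, in the order asked, and still so for the second after the job is handed in, with the robot touching nothing.
It also fails if it takes over 59 s, if anything falls off the work surface, if the arm or the gripper's body presses on something with over 40 N, if the wrist force passes 120 N, or if a joint passes its speed limit or range.

## Working session

There is one attempt and no reset: what is moved stays moved. The work goes in short steps, Python scripts to look and compute and a shell command to move; the robot and the scene stay as the last step left them, time stands still between calls to the robot, and variables do not carry over. Pictures are saved under pics/ and viewed, and the job is handed in when it is done.

```bash
ls; mkdir -p pics
cat > h.py <<'E'
import numpy as np, cv2
from workcell import ctrl
def grab(n,tag):
    im=ctrl.get_image(n); cv2.imwrite(f'pics/{tag}.png',im['color'][:,:,::-1]); 
    np.savez(f'pics/{tag}.npz',**{k:np.asarray(v) for k,v in im.items()}); return im
def load(tag): return dict(np.load(f'pics/{tag}.npz'))
def pt(im,u,v,z=None):
    z=im['z_map'][int(v),int(u)] if z is None else z
    p=np.array([(u-im['cx'])/im['fx']*z,(v-im['cy'])/im['fy']*z,z,1]); return (im['pose']@p)[:3]
def ray(im,u,v,Z):
    d=im['pose'][:3,:3]@np.array([(u-im['cx'])/im['fx'],(v-im['cy'])/im['fy'],1]); o=im['pose'][:3,3]
    return o+d*(Z-o[2])/d[2]
def proj(im,p):
    q=np.linalg.inv(im['pose'])@np.append(p,1); return q[0]/q[2]*im['fx']+im['cx'],q[1]/q[2]*im['fy']+im['cy']
def crop(tag,x0,y0,x1,y1,s,out):
    c=cv2.imread(f'pics/{tag}.png')[y0:y1,x0:x1]; cv2.imwrite(f'pics/{out}.png',cv2.resize(c,None,fx=s,fy=s,interpolation=cv2.INTER_CUBIC))
E
python3 - <<'E'
from h import *
for n in ['scene','side','wrist']:
    im=grab(n,n+'0'); print(n,im['pose'].round(2).tolist(),im['fx'])
print(ctrl.get_obs())
E
```

```text
pics
scene [[-0.85, -0.37, 0.37, 234.86], [-0.53, 0.63, -0.57, 351.86], [-0.02, -0.68, -0.73, 682.46], [0.0, 0.0, 0.0, 1.0]] 373.94769419028387
side [[0.88, -0.18, 0.45, 144.58], [-0.48, -0.3, 0.82, -848.69], [-0.02, -0.94, -0.35, 375.95], [0.0, 0.0, 0.0, 1.0]] 400.0326484886624
wrist [[0.41, 0.88, 0.26, 180.36], [0.91, -0.39, -0.12, 602.54], [-0.0, 0.29, -0.96, 383.51], [0.0, 0.0, 0.0, 1.0]] 282.40758862718184
{'t': 0.15, 'qpos': array([ 1.13402113e+00,  4.23685602e-01,  1.63048985e+00, -2.04849840e-05,
        1.08864234e+00, -1.90073712e-02]), 'qvel': array([ 0.00010321, -0.00131231, -0.00324632, -0.00134486,  0.00152069,
        0.00112981]), 'joint_torque': array([ 2.19743815e-04, -5.44982207e+01, -2.73915339e+01,  6.43632025e-02,
        2.03642494e-02, -8.09000653e-05]), 'ee_pos': array([253.37632266, 570.85739038, 222.07727489]), 'orientation': array([-1.54704703,  0.3279332 , -0.32752369]), 'ft_force': array([0.03845058, 0.31456968, 0.29871788]), 'moment': array([ 0.01057599,  0.00639858, -0.02835714]), 'width': 88.06177499898658}
```

View pics/scene0.png

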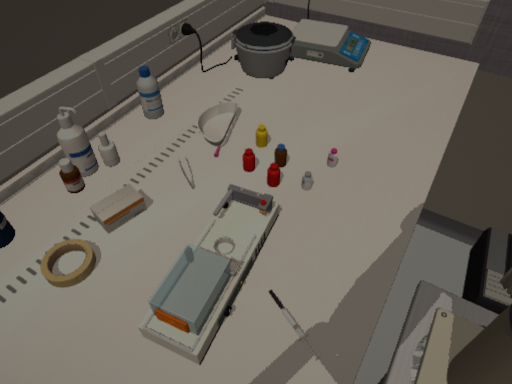

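View pics/side0.png

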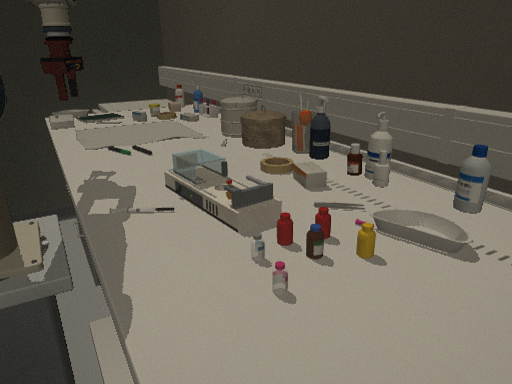

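View pics/wrist0.png

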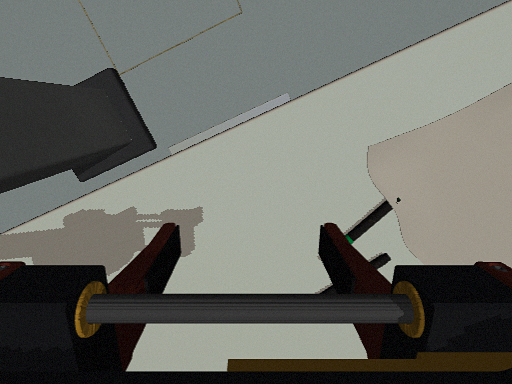

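Candidates in the scene view:
- brown vial with blue cap at (281,156): fits the description
- red vials at (249,160) and (274,176), yellow at (262,137): wrong colours
- brown bottle with white cap at (72,178): wrong cap

I'll check the choice in a close crop.

Run:
```python
from h import *
crop('scene0',230,110,350,200,6,'c1'); crop('scene0',140,180,290,352,4,'c2')
crop('side0',240,200,390,300,5,'c3')
im=load('scene0')
for u,v in [(281,148),(281,158),(281,163),(334,152),(307,176),(225,246),(262,206),(175,318),(300,250)]: print(u,v,pt(im,u,v).round(1))
im=load('side0')
for u,v in [(316,229),(316,240),(315,252)]: print(u,v,pt(im,u,v).round(1))
```

```text
281 148 [ 556.8 -311.9   61. ]
281 158 [ 551.6 -304.9   34.8]
281 163 [ 550.  -303.5   19.1]
334 152 [ 437.7 -375.4   52.6]
307 176 [ 460.6 -266.1   47.8]
225 246 [524.3  -5.   29.6]
262 206 [487.9 -96.4  89.4]
175 318 [487.9 190.3  90.1]
300 250 [390.5 -94.1   4. ]
316 229 [ 553.8 -327.3   57.7]
316 240 [ 553.4 -329.1   36.4]
315 252 [ 550.8 -331.    13.3]
```

View pics/c1.png

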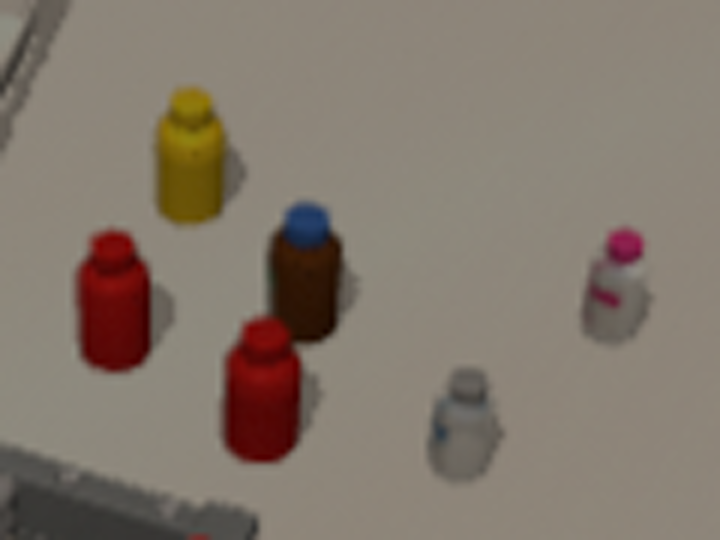

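View pics/c2.png

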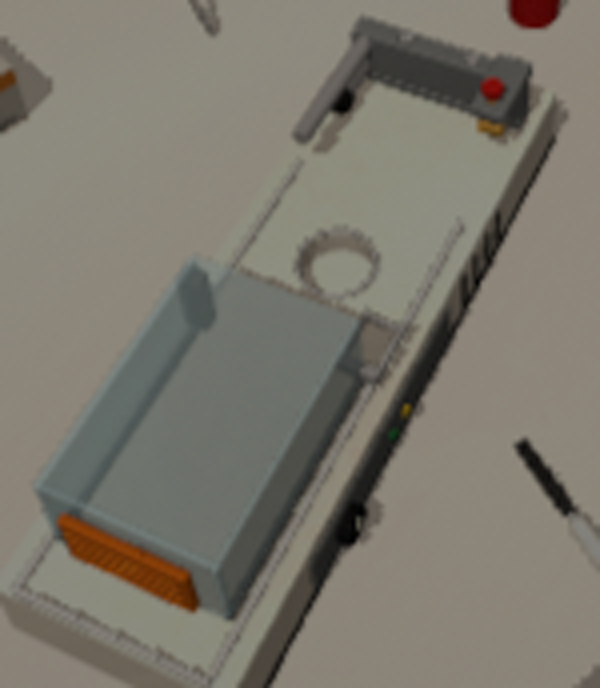

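View pics/c3.png

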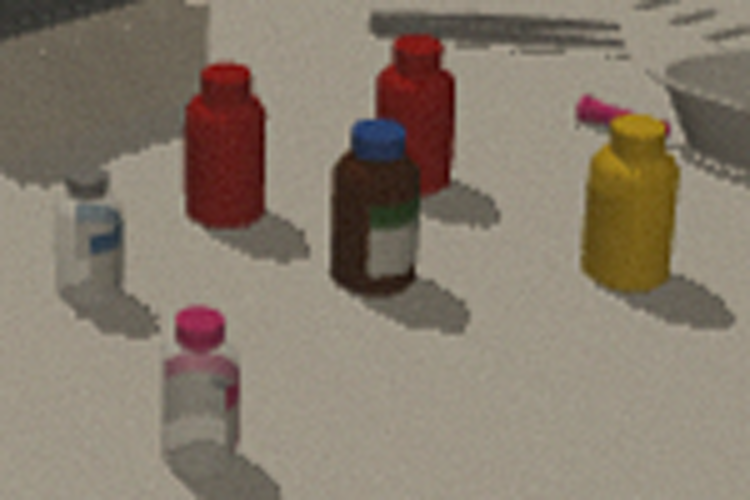

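```bash
cat >> h.py <<'E'
def ortho(tag,Z,x0,x1,y0,y1,s,out):
    im=load(tag); # image: col = (y1-y)*s (y left), row=(x1-x)*s
    W=int((y1-y0)*s);H=int((x1-x0)*s)
    c,r=np.meshgrid(np.arange(W),np.arange(H)); X=x1-r/s; Y=y1-c/s
    P=np.stack([X,Y,np.full_like(X,Z),np.ones_like(X)],-1)@np.linalg.inv(im['pose']).T
    u=P[...,0]/P[...,2]*im['fx']+im['cx']; v=P[...,1]/P[...,2]*im['fy']+im['cy']
    o=cv2.remap(im['color'][:,:,::-1].copy(),u.astype(np.float32),v.astype(np.float32),cv2.INTER_CUBIC)
    for k in range(int(np.ceil(y0/50)*50),int(y1),50):
        q=int((y1-k)*s); cv2.line(o,(q,0),(q,6),(0,0,255),1); cv2.putText(o,str(k),(q,18),0,.35,(0,0,255),1)
    for k in range(int(np.ceil(x0/50)*50),int(x1),50):
        q=int((x1-k)*s); cv2.line(o,(0,q),(6,q),(0,0,255),1); cv2.putText(o,str(k),(8,q+4),0,.35,(0,0,255),1)
    cv2.imwrite(f'pics/{out}.png',o)
E
python3 - <<'E'
from h import *
ortho('scene0',45,380,640,-150,250,2,'o45')
ortho('side0',45,380,640,-150,250,2,'s45')
for t,cap in [('scene0',None),('side0',None)]:
    im=load(t); 
    hsv=cv2.cvtColor(im['color'],cv2.COLOR_RGB2HSV)
    m=((hsv[...,0]>100)&(hsv[...,0]<130)&(hsv[...,1]>120)).astype(np.uint8)
    n,l,st,ce=cv2.connectedComponentsWithStats(m)
    for i in range(1,n):
        if st[i,4]>15: 
            sel=l==i; v,u=np.nonzero(sel); ps=np.array([pt(im,a,b) for a,b in zip(u,v) if im['z_map'][b,a]>0])
            print(t,st[i],ce[i].round(1),np.median(ps,0).round(1) if len(ps) else '', ray(im,*ce[i],57).round(1))
E
```

```text
scene0 [340  32  28  29 148] [354.   47.3] [ 593.8 -918.8   55.8] [ 596.1 -931.9   57. ]
scene0 [139  66  11  11  99] [143.9  71.1] [1002.5 -316.6  149.8] [1134.9 -431.9   57. ]
scene0 [140  90  19   7  56] [149.6  94.1] [ 984.8 -301.8   85.2] [1024.4 -336.4   57. ]
scene0 [278 145   7   6  34] [280.7 147.4] [ 557.6 -312.2   63.2] [ 560.7 -317.7   57. ]
scene0 [ 70 146  21  11  74] [ 80.7 152.5] [968.1 -25.3  76.5] [993.9 -39.5  57. ]
scene0 [  0 212   3  11  23] [  0.7 217.3] [961.3 203.   68.8] [976.4 200.3  57. ]
scene0 [  0 221  15  27 244] [  6.2 235. ] [955.1 218.   25.3] [922.3 223.9  57. ]
side0 [194  90   8  14  75] [197.4  95.5] [ 985.8 1361.7   97.1] [1098.1 1657.2   57. ]
side0 [472 145  16  12 156] [479.8 150.4] [ 998.3 -330.9  142.1] [1312.1 -140.9   57. ]
side0 [368 151  11   7  43] [373.1 154.2] [964.2 -48.9  73.8] [1010.4   -2.7   57. ]
side0 [459 173  25  10 128] [471.  177.8] [ 980.5 -334.    82.1] [1053. -289.   57.]
side0 [456 194  13   6  21] [461.7 197.3] [ 975.7 -323.8   32.5] [ 917.2 -360.2   57. ]
side0 [311 224  10   7  57] [315.5 227. ] [ 557.1 -322.7   59.4] [ 558.9 -318.9   57. ]
```

View pics/o45.png

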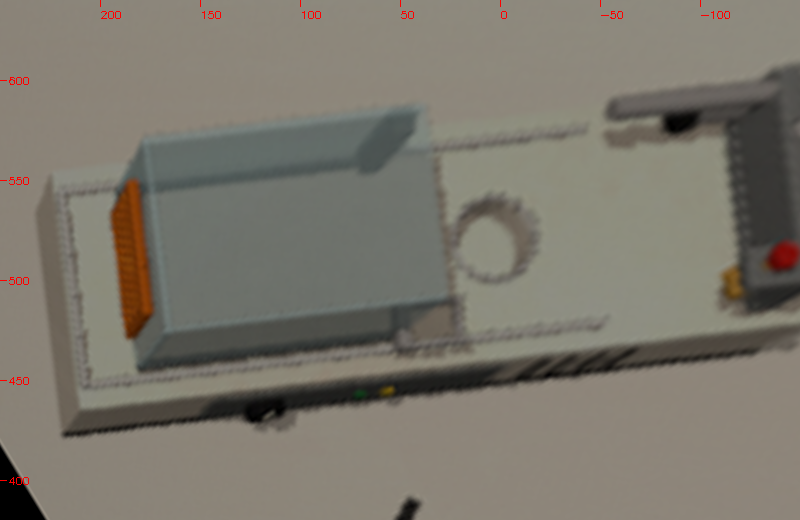

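View pics/s45.png

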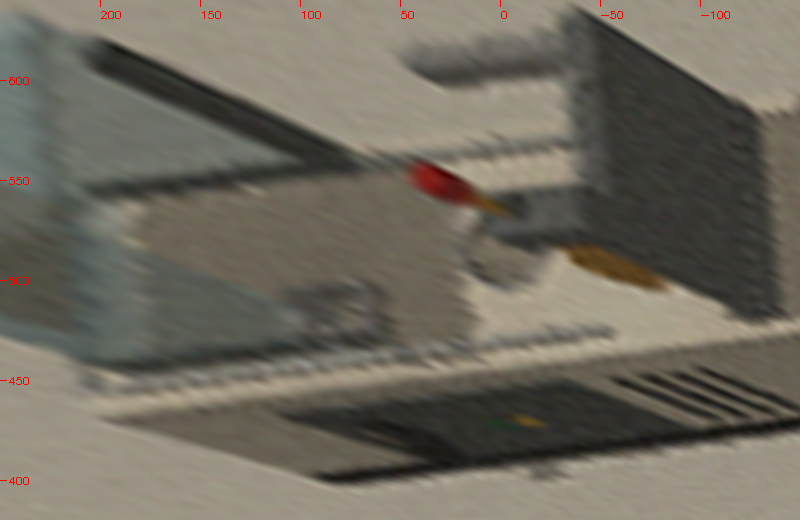

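The target is the brown body with blue cap and green band at (281,156); no other vial matches. Both views put it near (560,-318). Next I work out the neighbours and the tool axes.

```bash
cat >> h.py <<'E'
from scipy.spatial.transform import Rotation as Ro
def go(target, jaw=None):
    """shift cm and turn in tool axes for TCP target & jaw direction angle (world, mod pi)"""
    o=ctrl.get_obs(); R=Ro.from_rotvec(o['orientation']).as_matrix()
    d=R.T@(np.array(target)-o['ee_pos'])/10
    print('t',o['t'],'pos',o['ee_pos'].round(1),'q',o['qpos'].round(2),'shift cm',d.round(2))
    if jaw is not None:
        best=None
        for k in (0,np.pi):
            a=jaw+k; z=np.array([np.cos(a),np.sin(a),0]); y=np.array([0,0,-1.]); G=np.stack([np.cross(y,z),y,z],1)
            rv=Ro.from_matrix(R.T@G).as_rotvec(); print('turn',rv.round(3),'deg',np.degrees(np.linalg.norm(rv)).round(1))
E
python3 - <<'E'
from h import *
o=ctrl.get_obs(); print(Ro.from_rotvec(o['orientation']).as_matrix().round(3))
im=load('scene0'); s=load('side0')
for n,u,v in [('redL',249,151),('redR',274,166),('yel',262,127.5),('pink',333.8,151),('grey',307.8,173.5)]: print(n,ray(im,u,v,57 if n[0] in'ry' else 48).round(0))
import math
go([559.7,-318.3,150],0)
E
```

```text
[[ 0.914 -0.001  0.406]
 [-0.406 -0.001  0.914]
 [-0.    -1.    -0.001]]
redL [ 624. -264.   57.]
redR [ 542. -248.   57.]
yel [ 644. -366.   57.]
pink [ 441. -384.   48.]
grey [ 463. -275.   48.]
t 0.15 pos [253.4 570.9 222.1] q [ 1.13  0.42  1.63 -0.    1.09 -0.02] shift cm [ 64.07   7.29 -68.83]
turn [1.000e-03 1.153e+00 1.000e-03] deg 66.1
turn [ 1.000e-03 -1.989e+00 -1.000e-03] deg 113.9
```

Run:
```python
from h import *
go([500,1,210],0.126)
```

```text
t 0.15 pos [253.4 570.9 222.1] q [ 1.13  0.42  1.63 -0.    1.09 -0.02] shift cm [ 45.66   1.26 -42.08]
turn [1.000e-03 1.027e+00 1.000e-03] deg 58.8
turn [ 1.000e-03 -2.115e+00 -1.000e-03] deg 121.2
```

```bash
python3 -m jog '[[1,[45.7,1.2,-42.1],[0,1.027,0]],[1,[45.7,1.2,-42.1],[0,1.027,0]],[1,[45.7,1.2,-42.1],[0,1.027,0]],[1,[45.7,1.2,-42.1],[0,1.027,0]],[1,[45.7,1.2,-42.1],[0,1.027,0]],[1,[45.7,1.2,-42.1],[0,1.027,0]],[1,[45.7,1.2,-42.1],[0,1.027,0]],[1,[45.7,1.2,-42.1],[0,1.027,0]]]'
python3 - <<'E'
from h import *
go([500,1,210],0.126)
E
```

```text
t: 0.95
ee_pos: [412.8, 202.3, 215.0]
orientation: [-1.264, 1.118, -1.118]
ft_force: [0.9, 0.2, 0.1]
width: 87.7
t 0.95 pos [412.8 202.3 215. ] q [ 0.43  0.19  1.99 -0.    0.96  0.31] shift cm [21.05  0.5   6.19]
turn [-0.    -0.003 -0.   ] deg 0.2
turn [ 0.     3.138 -0.   ] deg 179.8
```

```bash
python3 -m jog '[[1,[21.0,0.5,6.2],[0,0,0]],[1,[21.0,0.5,6.2],[0,0,0]],[1,[21.0,0.5,6.2],[0,0,0]],[1,[21.0,0.5,6.2],[0,0,0]],[1,[21.0,0.5,6.2],[0,0,0]],[1,[21.0,0.5,6.2],[0,0,0]]]'
python3 - <<'E'
from h import *
grab('wrist','w1'); ortho('w1',45,380,640,-150,250,2,'w45')
go([559.7,-318.3,190],0.126)
E
```

```text
t: 1.55
ee_pos: [501.2, 1.4, 209.7]
orientation: [-1.265, 1.119, -1.119]
ft_force: [-0.3, 0.4, 0.3]
width: 87.5
t 1.6 pos [500.3   2.7 209.6] q [-0.02  0.26  1.91  0.    0.97 -0.14] shift cm [32.59  1.95  1.95]
turn [ 0.001 -0.003 -0.   ] deg 0.2
turn [0.000e+00 3.139e+00 1.000e-03] deg 179.8
```

View pics/w45.png

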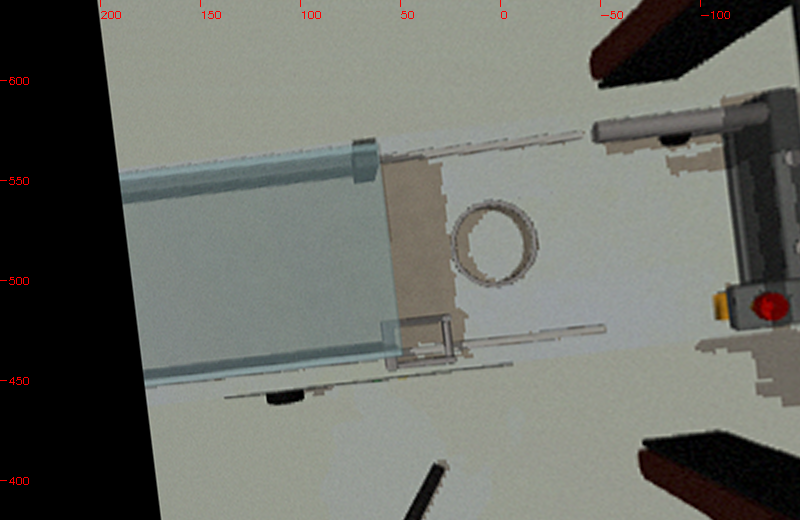

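View pics/w1.png

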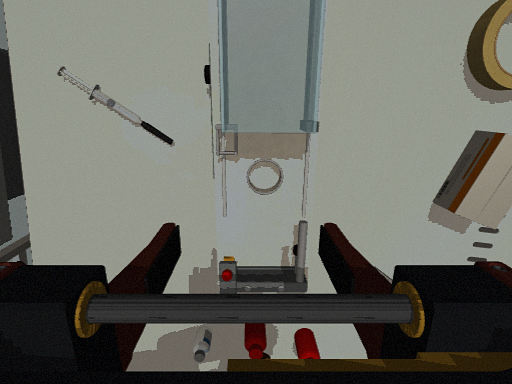

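```bash
python3 -m jog '[[1,[30,1.9,1.2],[0,0,0]],[1,[30,1.9,1.2],[0,0,0]],[1,[30,1.9,1.2],[0,0,0]],[1,[30,1.9,1.2],[0,0,0]],[1,[30,1.9,1.2],[0,0,0]],[1,[30,1.9,1.2],[0,0,0]],[1,[30,1.9,1.2],[0,0,0]],[1,[30,1.9,1.2],[0,0,0]]]'
python3 - <<'E'
from h import *
grab('wrist','w2')
im=load('w2')
print([proj(im,p) for p in [(559.7,-318.3,62),(559.7,-318.3,0)]])
go([559.7,-318.3,100],0.126)
E
```

```text
t: 2.4
ee_pos: [549.7, -291.7, 190.3]
orientation: [-1.266, 1.118, -1.115]
ft_force: [0.3, 0.5, -0.1]
width: 88.0
[(np.float64(256.04824353118784), np.float64(209.19784809148013)), (np.float64(255.06903856899822), np.float64(192.76390755048098))]
t 2.45 pos [ 549.7 -290.8  190.5] q [-0.51  0.46  1.66  0.    1.03 -0.63] shift cm [2.87 9.04 0.66]
turn [ 0.001  0.001 -0.001] deg 0.1
turn [-2.000e-03 -3.141e+00 -2.000e-03] deg 180.0
```

View pics/w2.png

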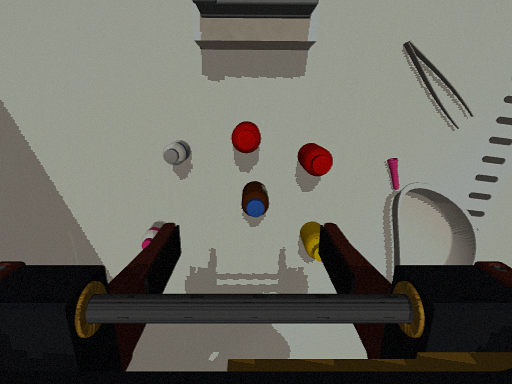

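The picture shows the target cap at (256,208), against (256,209) predicted from the position estimate. I'll align above it, then go down.

```bash
python3 -m jog '[[1,[2.8,4,0.66],[0,0,0]],[1,[2.8,8,0.66],[0,0,0]],[1,[2.8,11,0.66],[0,0,0]],[1,[2.8,11,0.66],[0,0,0]]]'
python3 - <<'E'
from h import *
go([559.7,-318.3,18.5],0.126)
E
```

```text
t: 2.85
ee_pos: [557.3, -315.3, 77.0]
orientation: [-1.269, 1.122, -1.107]
ft_force: [-0.5, -0.4, 0.6]
width: 87.4
t 2.85 pos [ 557.3 -315.3   77. ] q [-0.53  0.63  1.67  0.    0.85 -0.66] shift cm [0.36 5.84 0.24]
turn [ 0.007  0.002 -0.006] deg 0.5
turn [-0.009 -3.139 -0.011] deg 179.9
```

```bash
python3 -m jog '[[1,[0.07,3,0],[0,0,0]],[1,[0.07,5,0],[0,0,0]],[1,[0.07,6.2,0],[0,0,0]],[1,[0.07,6.2,0],[0,0,0]],[1,[0.07,6.2,0],[0,0,0]]]'
python3 - <<'E'
from h import *
go([559.7,-318.3,18.5],0.126)
E
```

```text
t: 3.35
ee_pos: [561.0, -319.9, 20.4]
orientation: [-1.266, 1.114, -1.117]
ft_force: [0.1, 0.9, 0.3]
width: 87.5
t 3.35 pos [ 561.  -319.9   20.4] q [-0.54  0.72  1.67  0.    0.75 -0.66] shift cm [-0.17  0.19 -0.11]
turn [-0.001  0.001  0.001] deg 0.1
turn [ 1.000e-03 -3.141e+00  2.000e-03] deg 180.0
```

```bash
python3 -m jog '[[1,[-0.15,0.25,-0.1],[0,0,0]],[1,[-0.15,0.25,-0.1],[0,0,0]],[0,[-0.15,0.25,-0.1],[0,0,0]],[0,[-0.15,0.25,-0.1],[0,0,0]],[0,[-0.15,0.25,-0.1],[0,0,0]],[0,[-0.15,0.25,-0.1],[0,0,0]],[0,[-0.15,0.25,-0.1],[0,0,0]],[0,[-0.15,0.25,-0.1],[0,0,0]]]'
python3 - <<'E'
from h import *
go([559.7,-318.3,18.5],0.126)
E
```

```text
t: 4.15
ee_pos: [558.9, -318.7, 16.4]
orientation: [-1.266, 1.116, -1.116]
ft_force: [-0.9, 0.2, 0.2]
width: 42.9
t 4.15 pos [ 558.9 -318.7   16.4] q [-0.54  0.72  1.68 -0.    0.74 -0.66] shift cm [-0.03 -0.21  0.08]
turn [0. 0. 0.] deg 0.0
turn [ 0.    -3.142 -0.   ] deg 180.0
```

```bash
python3 -m jog '[[0,[0,-0.2,0.05],[0,0,0]],[0,[0,-0.2,0.05],[0,0,0]],[0,[0,-0.2,0.05],[0,0,0]],[0,[0,-0.2,0.05],[0,0,0]]]'
python3 - <<'E'
from h import *
go([519,2,130],0.126)
E
```

```text
t: 4.55
ee_pos: [559.7, -318.7, 18.7]
orientation: [-1.266, 1.115, -1.116]
ft_force: [0.5, -0.6, 1.7]
width: 31.0
t 4.55 pos [ 559.7 -318.7   18.7] q [-0.54  0.72  1.67  0.    0.75 -0.66] shift cm [-32.33 -11.14   0.  ]
turn [-0. -0.  0.] deg 0.0
turn [-0.000e+00  3.142e+00 -1.000e-03] deg 180.0
```

```bash
python3 -m jog '[[0,[0,-3,0],[0,0,0]],[0,[0,-7,0],[0,0,0]],[0,[0,-11,0],[0,0,0]],[0,[-1,-13.6,0],[0,0,0]],[0,[-5,-13.6,0],[0,0,0]],[0,[-9,-13.6,0],[0,0,0]],[0,[-13,-13.6,0],[0,0,0]],[0,[-17,-13.6,0],[0,0,0]]]'
python3 - <<'E'
from h import *
print(ctrl.get_obs()['width']);go([519,2,155],0.126)
E
```

```text
t: 5.35
ee_pos: [537.5, -148.6, 154.5]
orientation: [-1.266, 1.116, -1.116]
ft_force: [0.7, 0.7, -0.9]
width: 30.9
30.939791222719517
t 5.35 pos [ 537.5 -148.6  154.5] q [-0.29  0.42  1.83  0.    0.9  -0.42] shift cm [-15.17  -0.05   0.05]
turn [-0. -0. -0.] deg 0.0
turn [ 0.     3.141 -0.   ] deg 180.0
```

```bash
python3 -m jog '[[0,[-4,0,0],[0,0,0]],[0,[-8,0,0],[0,0,0]],[0,[-12,0,0],[0,0,0]],[0,[-15.3,0,0],[0,0,0]],[0,[-15.3,0,0],[0,0,0]],[0,[-15.3,0,0],[0,0,0]]]'
python3 - <<'E'
from h import *
go([519,2,100],0.126)
for n in ['wrist','side','scene']: grab(n,n+'3')
crop('wrist3',180,110,340,260,5,'w3c'); crop('side3',160,130,300,240,5,'s3c'); crop('scene3',180,150,290,290,5,'sc3c')
E
```

```text
t: 5.95
ee_pos: [518.8, 2.2, 154.5]
orientation: [-1.267, 1.114, -1.115]
ft_force: [0.2, 0.1, 0.6]
width: 30.8
t 5.95 pos [518.8   2.2 154.5] q [-0.02  0.36  1.91 -0.    0.86 -0.15] shift cm [0.02 5.45 0.02]
turn [0.    0.002 0.   ] deg 0.1
turn [ 0.   -3.14 -0.  ] deg 179.9
```

View pics/w3c.png

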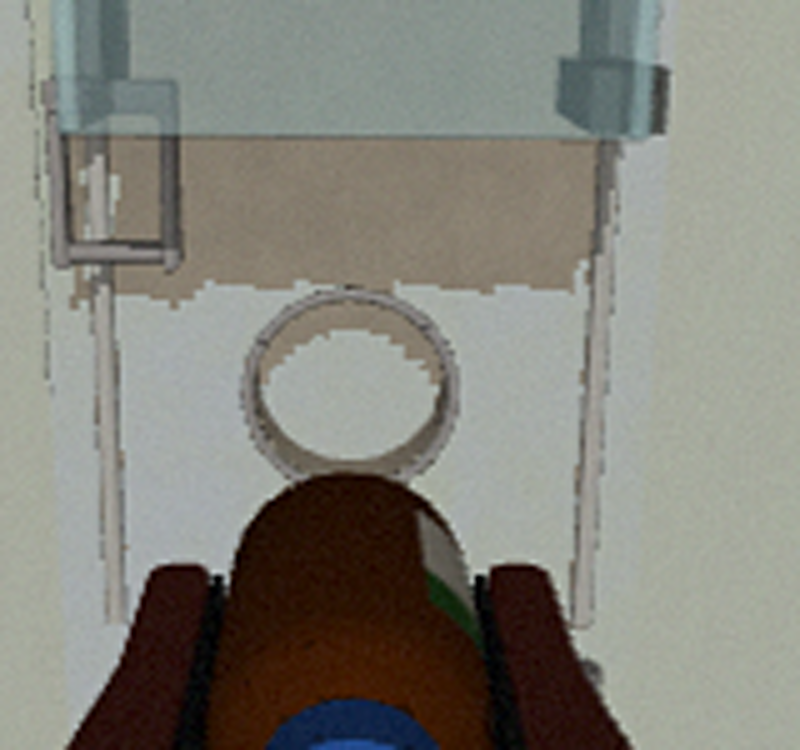

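View pics/s3c.png

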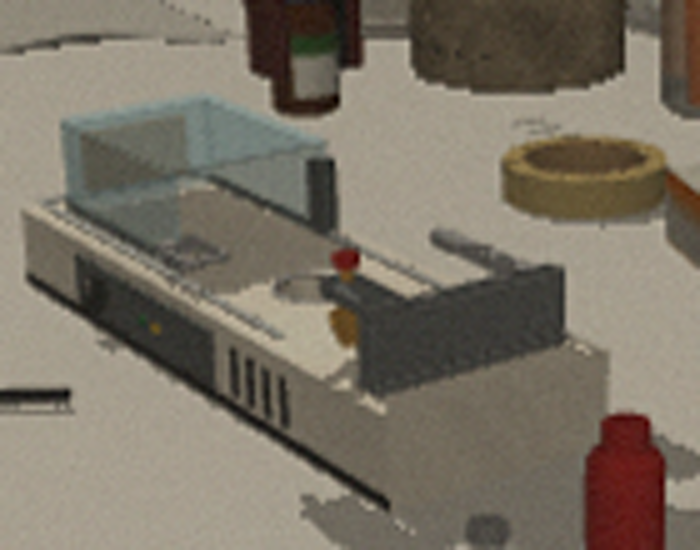

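View pics/sc3c.png

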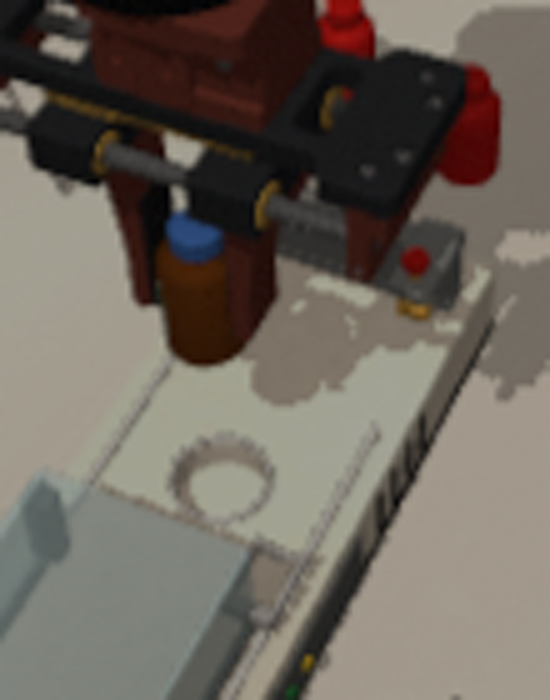

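```bash
python3 - <<'E'
from h import *
a=np.linspace(0,2*np.pi,60)
for t,c in [('wrist3',(250.2,188.4)),('scene3',(224.3,246)),('scene0',None),('wrist3',None)]:
    im=load(t)
    if c: print(t,ray(im,*c,45).round(1))
for t,(x0,y0,x1,y1,s) in {'wrist3':(180,110,340,260,5),'scene3':(180,150,290,290,5),'side3':(160,130,300,240,5)}.items():
    im=load(t); c=cv2.resize(cv2.imread(f'pics/{t}.png')[y0:y1,x0:x1],None,fx=s,fy=s,interpolation=cv2.INTER_CUBIC)
    for cx,cy,Z,r,col in [(519,2,45,19.5,(0,0,255)),(518.8,2.2,154.5-18.7,16,(255,0,255))]:
        P=np.array([proj(im,(cx+r*np.cos(k),cy+r*np.sin(k),Z)) for k in a]); P=((P-[x0,y0]+.5)*s-.5)
        cv2.polylines(c,[P.astype(np.int32)],True,col,1)
    cv2.imwrite(f'pics/ov_{t}.png',c)
E
python3 -c "
import cv2,numpy as np
a=cv2.imread('pics/ov_wrist3.png')[150:,100:600];b=cv2.imread('pics/ov_scene3.png')[150:550,100:350];b=cv2.resize(b,None,fx=1.2,fy=1.2);
o=np.zeros((600,800,3),np.uint8);o[:a.shape[0],:500]=a;o[:480,500:800]=b;cv2.imwrite('pics/ov.png',o)"
```

```text
wrist3 [518.9   3.4  45. ]
scene3 [518.7   4.1  45. ]
```

View pics/ov.png

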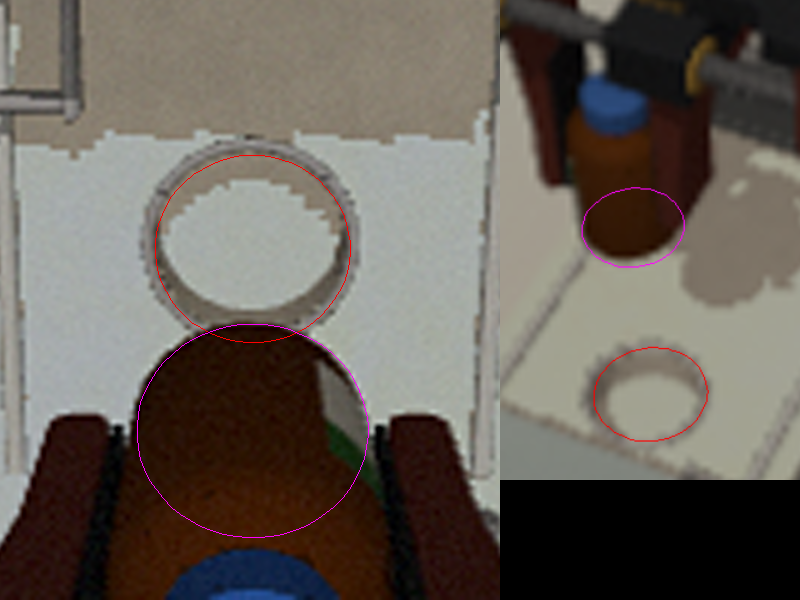

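View pics/ov_side3.png

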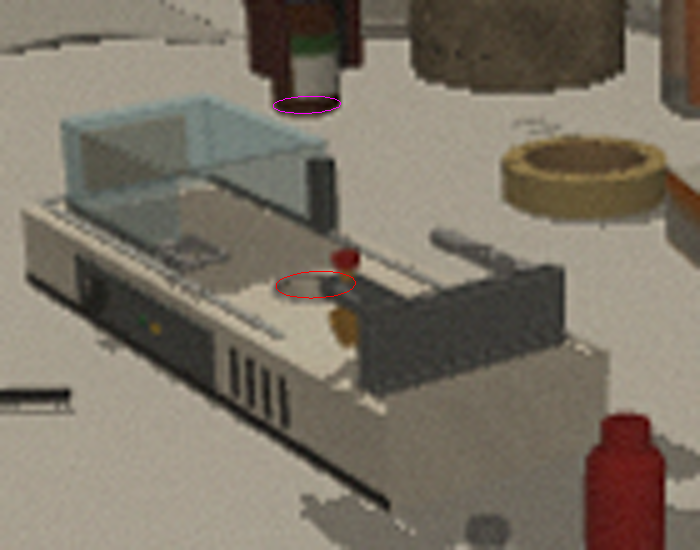

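```bash
python3 -m jog '[[0,[-0.1,3,0],[0,0,0]],[0,[-0.1,6,0],[0,0,0]],[0,[-0.1,8.2,0],[0,0,0]],[0,[-0.1,8.2,0],[0,0,0]],[0,[-0.1,8.2,0],[0,0,0]]]'
python3 - <<'E'
from h import *
go([518.9,3.2,50],0.126)
z=ctrl.get_obs()['ee_pos']
a=np.linspace(0,2*np.pi,60)
for n in ['wrist','scene']: grab(n,n+'4')
for t,(x0,y0,x1,y1,s) in {'wrist4':(200,150,320,250,6),'scene4':(180,190,280,290,6)}.items():
    im=load(t); c=cv2.resize(cv2.imread(f'pics/{t}.png')[y0:y1,x0:x1],None,fx=s,fy=s,interpolation=cv2.INTER_CUBIC)
    for cx,cy,Z,r,col in [(518.9,3.2,45,19.5,(0,0,255)),(z[0],z[1],z[2]-18.7,16,(255,0,255))]:
        P=np.array([proj(im,(cx+r*np.cos(k),cy+r*np.sin(k),Z)) for k in a]); P=((P-[x0,y0]+.5)*s-.5)
        cv2.polylines(c,[P.astype(np.int32)],True,col,1)
    cv2.imwrite(f'pics/ov_{t}.png',c)
E
```

```text
t: 6.6
ee_pos: [518.8, 1.9, 72.5]
orientation: [-1.266, 1.117, -1.117]
ft_force: [-0.4, 0.1, -0.6]
width: 30.8
t 6.6 pos [518.8   1.9  72.5] q [-0.02  0.5   1.95 -0.    0.69 -0.14] shift cm [-0.12  2.25  0.03]
turn [ 0.001 -0.001 -0.   ] deg 0.1
turn [0.00e+00 3.14e+00 1.00e-03] deg 179.9
```

View pics/ov_wrist4.png

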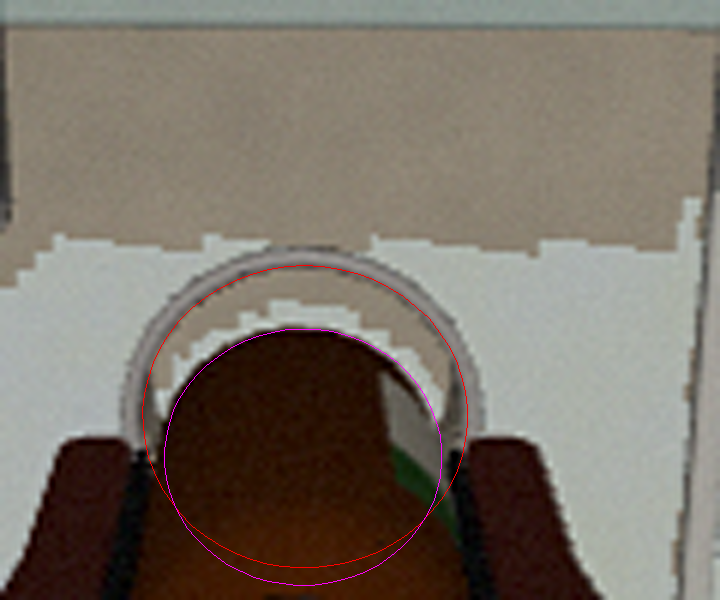

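View pics/ov_scene4.png

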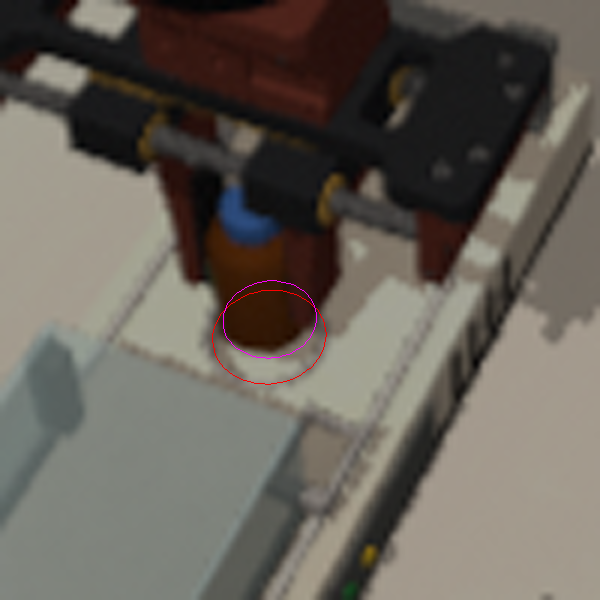

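```bash
python3 -m jog '[[0,[-0.12,0,0],[0,0,0]],[0,[-0.12,0.5,0],[0,0,0]],[0,[-0.12,1,0],[0,0,0]],[0,[-0.12,1,0],[0,0,0]],[0,[-0.12,1,0],[0,0,0]]]'
python3 - <<'E'
from h import *
go([518.9,3.2,49],0.126)
E
```

```text
t: 7.2
ee_pos: [518.4, 4.0, 62.2]
orientation: [-1.267, 1.116, -1.116]
ft_force: [-0.1, -0.3, -0.4]
width: 31.3
t 7.2 pos [518.4   4.   62.2] q [-0.02  0.52  1.96 -0.    0.67 -0.14] shift cm [0.09 1.32 0.04]
turn [ 0.001  0.    -0.   ] deg 0.0
turn [-0.000e+00 -3.141e+00 -1.000e-03] deg 180.0
```

```bash
python3 -m jog '[[0,[0.05,0.4,0],[0,0,0]],[0,[0.05,0.8,0],[0,0,0]],[0,[0.05,1.2,0],[0,0,0]],[0,[0.05,1.2,0],[0,0,0]]]'
python3 - <<'E'
from h import *
go([518.9,3.2,48],0.126)
E
```

```text
t: 7.6
ee_pos: [518.1, 3.5, 49.8]
orientation: [-1.267, 1.117, -1.115]
ft_force: [0.5, -0.4, -0.1]
width: 30.6
t 7.6 pos [518.1   3.5  49.8] q [-0.02  0.54  1.96  0.    0.64 -0.14] shift cm [0.04 0.18 0.07]
turn [ 0.001 -0.    -0.   ] deg 0.1
turn [0.000e+00 3.142e+00 2.000e-03] deg 180.0
```

```bash
python3 -m jog '[[0,[0,0.15,0],[0,0,0]],[0,[0,0.15,0],[0,0,0]],[0.5,[0,0.15,0],[0,0,0]],[0.5,[0,0.15,0],[0,0,0]],[0.5,[0,0.15,0],[0,0,0]],[0.5,[0,0.15,0],[0,0,0]]]'
python3 - <<'E'
from h import *
go([518.9,3.2,48],0.126)
for n in ['wrist','scene']: grab(n,n+'5')
crop('wrist5',190,150,320,260,5,'a5')
E
```

```text
t: 8.2
ee_pos: [518.7, 3.5, 49.1]
orientation: [-1.266, 1.116, -1.116]
ft_force: [-0.1, 0.4, -0.5]
width: 44.1
t 8.2 pos [518.7   3.5  49.1] q [-0.02  0.54  1.96 -0.    0.64 -0.14] shift cm [0.03 0.11 0.02]
turn [-0.  0.  0.] deg 0.0
turn [ 0.    -3.142  0.   ] deg 180.0
```

View pics/a5.png

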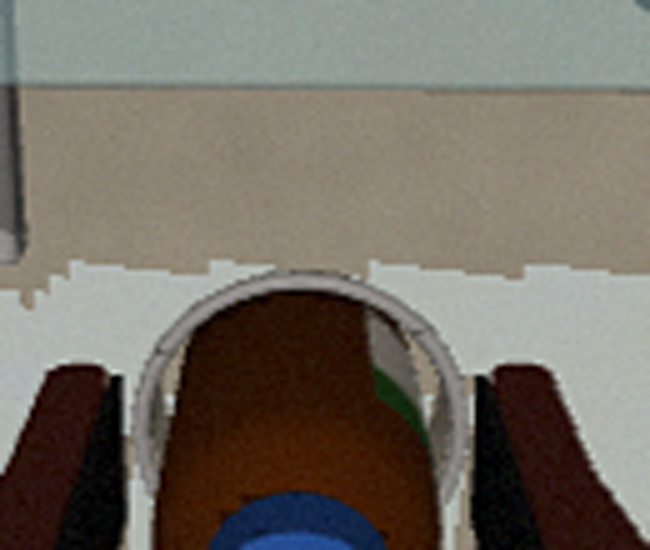

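The vial is free and in the hole: the ring shows all round it, with its near edge at (300,275) in the crop. I'll rise straight up and look again.

```bash
python3 -m jog '[[0.5,[0,-1,0],[0,0,0]],[0.5,[0,-4,0],[0,0,0]],[0.5,[0,-8,0],[0,0,0]],[0.5,[0,-12,0],[0,0,0]],[0.5,[0,-14,0],[0,0,0]],[0.5,[0,-14,0],[0,0,0]]]'
python3 - <<'E'
from h import *
for n in ['wrist','side','scene']: grab(n,n+'6')
crop('wrist6',180,110,340,260,4,'a'); crop('side6',160,130,300,240,4,'b'); crop('scene6',140,180,290,352,3,'c')
o=np.zeros((600,800,3),np.uint8)
import cv2
A=cv2.imread('pics/a.png')[:600,:400]; 
B=cv2.imread('pics/b.png')
A=cv2.resize(cv2.imread('pics/a.png'),(400,375)); C=cv2.resize(cv2.imread('pics/c.png'),(390,447)); B=cv2.resize(B,None,fx=.7,fy=.7)
o[:375,:400]=A; o[:447,405:795]=C; B=B[:225]; o[375:375+B.shape[0],:B.shape[1]]=B
cv2.imwrite('pics/v6.png',o)
for t in ['scene0','scene6']:
    im=load(t); hsv=cv2.cvtColor(im['color'],cv2.COLOR_RGB2HSV)
    m=((hsv[...,0]>5)&(hsv[...,0]<16)&(hsv[...,1]>170)&(hsv[...,2]>90)).astype(np.uint8); m[:290]=0;m[340:]=0
    v,u=np.nonzero(m); P=np.array([pt(im,a,b) for a,b in zip(u,v)]); print(t,len(u),u.min(),u.max(),v.min(),v.max(),P.mean(0).round(1),np.median(P,0).round(1),P.min(0).round(0),P.max(0).round(0), ray(im,u.mean(),v.mean(),72).round(1))
    ex=np.array([np.cos(.126),np.sin(.126)]); ey=np.array([-np.sin(.126),np.cos(.126)])
    print('along x,y rel holder', np.percentile((P[:,:2]-[518.9,3.2])@ey,[5,50,95]).round(1),np.percentile((P[:,:2]-[518.9,3.2])@ex,[2,50,98]).round(1))
E
```

```text
t: 8.9
ee_pos: [520.8, 3.5, 192.8]
orientation: [-1.261, 1.111, -1.12]
ft_force: [0.2, 0.1, 0.4]
width: 43.9
scene0 281 155 188 309 332 [492.7 195.6  88. ] [495.3 193.9  84.9] [235. 188.  58.] [527. 352. 682.] [499.3 191.3  72. ]
along x,y rel holder [189.  192.6 193.9] [-28.3   0.5  29.9]
scene6 286 155 188 309 332 [494.6 193.8  81.2] [494.2 193.8  84.5] [466. 187.  60.] [526. 199.  93.] [498.5 191.3  72. ]
along x,y rel holder [189.3 192.5 193.8] [-28.5  -0.7  29.7]
```

View pics/v6.png

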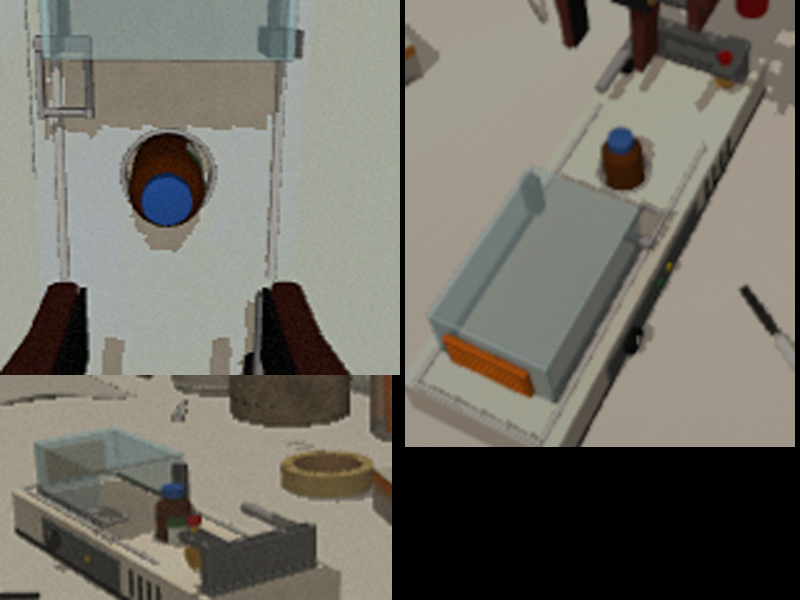

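Run:
```python
from h import *
for t in ['scene6','wrist6']:
    im=load(t); hsv=cv2.cvtColor(im['color'],cv2.COLOR_RGB2HSV)
    u0,v0=proj(im,(519,3,91)); 
    m=((hsv[...,0]>100)&(hsv[...,0]<130)&(hsv[...,1]>120)); 
    v,u=np.nonzero(m); k=(abs(u-u0)<15)&(abs(v-v0)<15); P=np.array([pt(im,a,b) for a,b in zip(u[k],v[k])]); print(t,len(P),np.median(P,0).round(1),np.percentile(P[:,2],[10,90]).round(1), ray(im,u[k].mean(),v[k].mean(),90).round(1))
go([491,224,190],0.126)
```

```text
scene6 70 [516.8   7.5  92.2] [87.  93.7] [517.8   6.7  90. ]
wrist6 337 [517.5   5.2  90.2] [88.9 91.2] [517.6   5.1  90. ]
t 9.05 pos [517.9   3.5 188.4] q [-0.02  0.31  1.89 -0.    0.94 -0.14] shift cm [-22.22  -0.16   0.1 ]
turn [ 0.001 -0.    -0.   ] deg 0.1
turn [0.000e+00 3.142e+00 2.000e-03] deg 180.0
```

The cap top measures z≈90–91 and should be 91, so the vial is fully down. Now over to the pad side with the gripper closed.

```bash
python3 -m jog '[[0,[-4,0,0.1],[0,0,0]],[0,[-8,0,0.1],[0,0,0]],[0,[-13,0,0.1],[0,0,0]],[0,[-18,0,0.1],[0,0,0]],[0,[-22.2,0,0.1],[0,0,0]],[0,[-22.2,0,0.1],[0,0,0]],[0,[-22.2,0,0.1],[0,0,0]]]'
python3 - <<'E'
from h import *
go([491,224,62],0.126)
E
```

```text
t: 9.75
ee_pos: [490.5, 224.2, 187.3]
orientation: [-1.27, 1.115, -1.114]
ft_force: [-0.1, 0.1, -0.0]
width: 0.6
t 9.75 pos [490.5 224.2 187.3] q [ 0.41  0.35  1.85 -0.    0.95  0.28] shift cm [1.000e-02 1.253e+01 9.000e-02]
turn [0.003 0.003 0.001] deg 0.2
turn [ 2.000e-03 -3.139e+00 -5.000e-03] deg 179.9
```

```bash
python3 -m jog '[[0,[0,4,0.05],[0,0,0]],[0,[0,8,0.05],[0,0,0]],[0,[0,11,0.05],[0,0,0]],[0,[0,12.5,0.05],[0,0,0]],[0,[0,12.5,0.05],[0,0,0]]]'
python3 - <<'E'
from h import *
go([491,224,62],0.126)
for n in ['wrist','side','scene']: grab(n,n+'7')
crop('scene7',100,200,290,370,4,'a7')
E
```

```text
t: 10.25
ee_pos: [490.8, 222.1, 61.8]
orientation: [-1.27, 1.119, -1.116]
ft_force: [-0.1, 0.0, 0.2]
width: 1.0
t 10.25 pos [490.8 222.1  61.8] q [ 0.4   0.54  1.91 -0.    0.7   0.28] shift cm [-0.19 -0.02  0.05]
turn [ 0.005 -0.001  0.001] deg 0.3
turn [-2.00e-03  3.14e+00  8.00e-03] deg 179.9
```

View pics/a7.png

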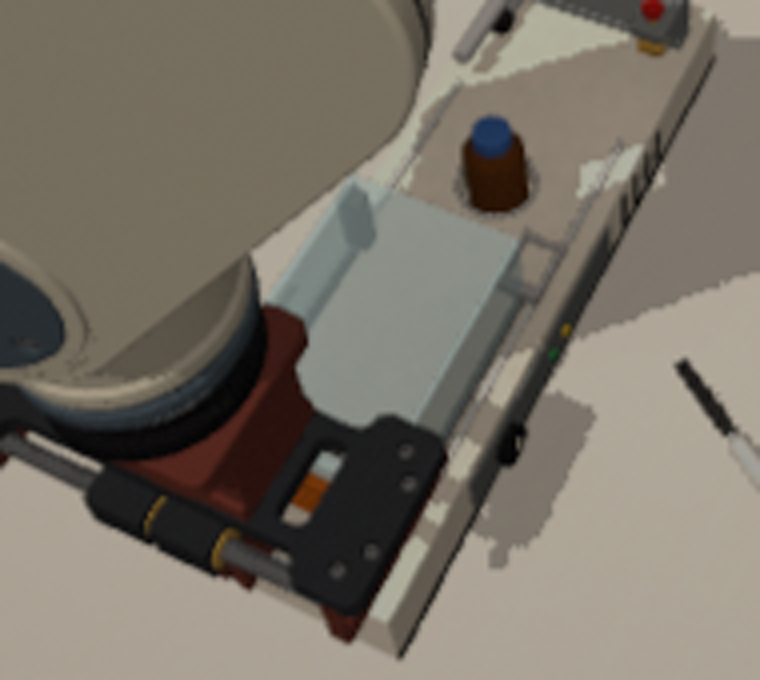

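View pics/wrist7.png

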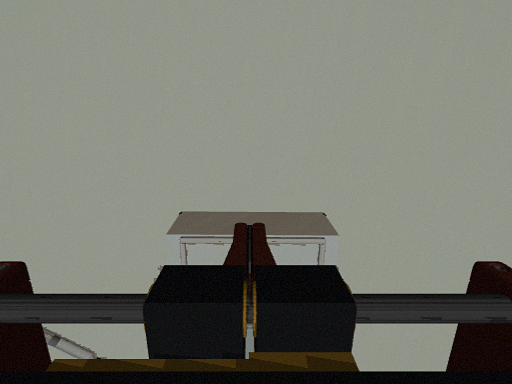

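```bash
python3 -m jog '[[0,[0.8,0,0.05],[0,0,0]],[0,[1.3,0,0.05],[0,0,0]],[0,[1.6,0,0.05],[0,0,0]],[0,[1.8,0,0.05],[0,0,0]],[0,[2.0,0,0.05],[0,0,0]],[0,[2.2,0,0.05],[0,0,0]],[0,[2.4,0,0.05],[0,0,0]]]'
python3 - <<'E'
from h import *
go([518.9,3.2,62],0.126)
E
```

```text
t: 11.1
ee_pos: [495.9, 200.2, 64.0]
orientation: [-1.266, 1.116, -1.116]
ft_force: [0.1, 1.0, 0.7]
width: 0.6
t 11.1 pos [495.9 200.2  64. ] q [0.36 0.53 1.92 0.   0.69 0.24] shift cm [19.83  0.2  -0.19]
turn [-0.  0. -0.] deg 0.0
turn [-0.000e+00 -3.141e+00  1.000e-03] deg 180.0
```

```bash
python3 -m jog '[[0,[0.3,0.2,-0.1],[0,0,0]],[0,[0.6,0.2,-0.1],[0,0,0]],[0,[1.0,0.2,-0.1],[0,0,0]],[0,[1.5,0.2,-0.1],[0,0,0]],[0,[2.0,0.2,-0.1],[0,0,0]],[0,[2.5,0.2,-0.1],[0,0,0]],[0,[3.0,0.2,-0.1],[0,0,0]]]'
python3 - <<'E'
from h import *
go([518.9,3.2,62],0.126)
grab('scene','scene8'); crop('scene8',100,180,290,350,4,'a8')
E
```

```text
t: 11.8
ee_pos: [498.3, 169.7, 61.9]
orientation: [-1.267, 1.116, -1.116]
ft_force: [-0.2, 1.7, -0.3]
width: 0.6
t 11.8 pos [498.3 169.7  61.9] q [0.31 0.53 1.94 0.   0.68 0.18] shift cm [ 1.678e+01 -1.000e-02 -4.000e-02]
turn [ 0.001 -0.     0.   ] deg 0.0
turn [-0.000e+00  3.141e+00  1.000e-03] deg 180.0
```

View pics/a8.png

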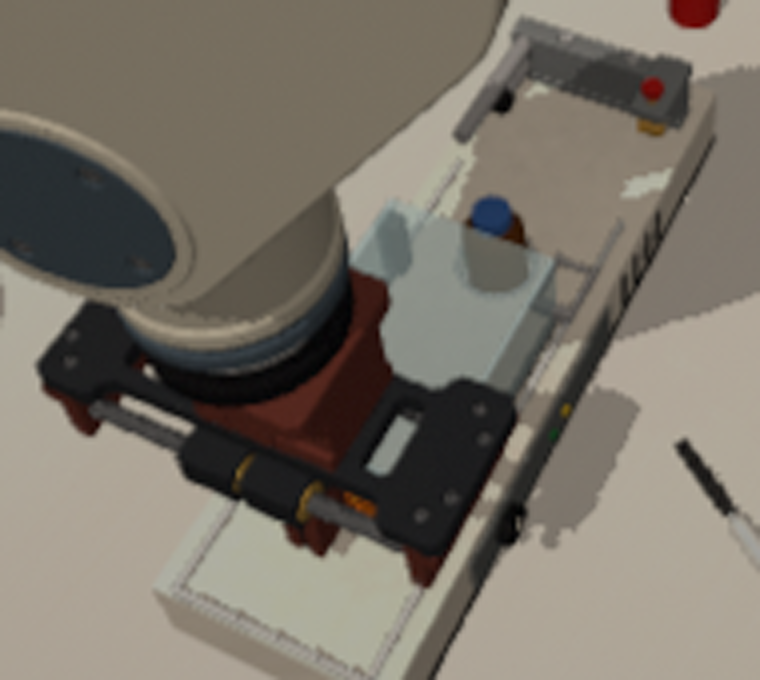

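```bash
python3 -m jog '[[0,[0.7,0,0],[0,0,0]],[0,[1.4,0,0],[0,0,0]],[0,[2.1,0,0],[0,0,0]],[0,[2.8,0,0],[0,0,0]],[0,[3.5,0,0],[0,0,0]],[0,[4.2,0,0],[0,0,0]],[0,[4.9,0,0],[0,0,0]],[0,[5.6,0,0],[0,0,0]]]'
python3 - <<'E'
from h import *
go([518.9,3.2,62],0.126)
E
```

```text
t: 12.65
ee_pos: [505.6, 114.1, 62.0]
orientation: [-1.266, 1.116, -1.116]
ft_force: [0.1, 0.9, -0.7]
width: 0.4
t 12.65 pos [505.6 114.1  62. ] q [ 0.2   0.52  1.96 -0.    0.67  0.07] shift cm [11.17 -0.   -0.07]
turn [ 0. -0.  0.] deg 0.0
turn [-0.     3.142  0.   ] deg 180.0
```

```bash
python3 -m jog '[[0,[0.4,0,0],[0,0,0]],[0,[0.8,0,0],[0,0,0]],[0,[1.2,0,0],[0,0,0]],[0,[1.6,0,0],[0,0,0]]]'
python3 - <<'E'
from h import *
go([518.9,3.2,62],0.126)
grab('scene','scene9'); crop('scene9',140,150,300,290,5,'a9')
grab('wrist','w9'); grab('side','side9'); crop('side9',160,130,300,240,5,'b9')
E
```

```text
t: 13.05
ee_pos: [507.5, 99.0, 62.0]
orientation: [-1.266, 1.116, -1.116]
ft_force: [-1.6, 4.5, 0.5]
width: 0.4
t 13.05 pos [507.5  99.   62. ] q [0.17 0.52 1.96 0.   0.66 0.04] shift cm [ 9.64 -0.01 -0.07]
turn [ 0. -0. -0.] deg 0.0
turn [1.000e-03 3.142e+00 0.000e+00] deg 180.0
```

View pics/a9.png

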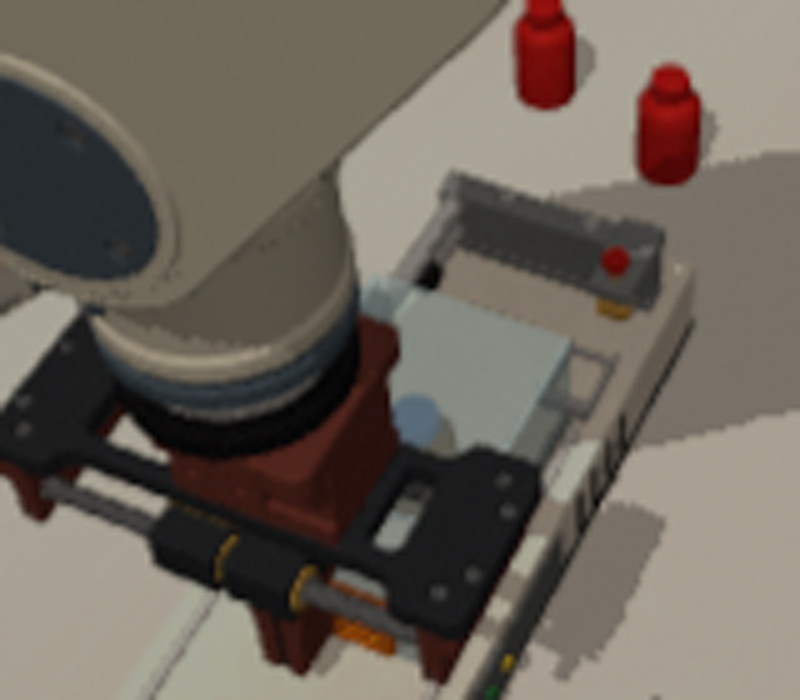

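View pics/b9.png

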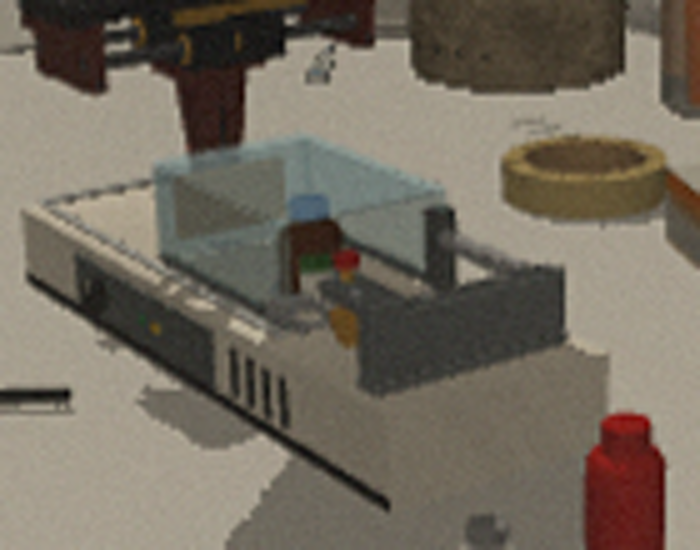

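The plunger has made contact (push about 4.7 N, including friction), so the catch lies roughly 22–38 mm on. I'll go on in steps.

```bash
python3 -m jog '[[0,[0.3,0,0],[0,0,0]],[0,[0.6,0,0],[0,0,0]],[0,[0.8,0,0],[0,0,0]],[0,[1.0,0,0],[0,0,0]],[0,[1.0,0,0],[0,0,0]]]'
python3 - <<'E'
from h import *
go([518.9,3.2,62],0.126)
E
```

```text
t: 13.7
ee_pos: [508.7, 88.8, 61.9]
orientation: [-1.266, 1.116, -1.116]
ft_force: [-1.0, 3.5, 1.3]
width: 0.2
t 13.7 pos [508.7  88.8  61.9] q [ 0.15  0.52  1.96 -0.    0.66  0.02] shift cm [ 8.62 -0.01 -0.07]
turn [ 0. -0.  0.] deg 0.0
turn [-0.     3.142  0.   ] deg 180.0
```

```bash
python3 -m jog '[[0,[0.2,0,0],[0,0,0]],[0,[0.4,0,0],[0,0,0]],[0,[0.4,0,0],[0,0,0]]]'
python3 - <<'E'
from h import *
go([518.9,3.2,62],0.126)
E
```

```text
t: 14.0
ee_pos: [509.2, 84.9, 61.9]
orientation: [-1.266, 1.116, -1.116]
ft_force: [-2.5, 3.4, 0.5]
width: 0.1
t 14.0 pos [509.2  84.9  61.9] q [0.14 0.52 1.96 0.   0.66 0.02] shift cm [ 8.23 -0.01 -0.06]
turn [ 0.  0. -0.] deg 0.0
turn [-0.    -3.142 -0.   ] deg 180.0
```

```bash
python3 -m jog '[[0,[0.2,0,0],[0,0,0]],[0,[0.4,0,0],[0,0,0]],[0,[0.4,0,0],[0,0,0]]]'
```

```text
t: 14.3
ee_pos: [509.7, 80.9, 62.0]
orientation: [-1.266, 1.116, -1.116]
ft_force: [-2.6, 3.6, 1.0]
width: 0.5
```

```bash
python3 -m jog '[[0,[0.15,0,0],[0,0,0]],[0,[0.3,0,0],[0,0,0]],[0,[0.3,0,0],[0,0,0]]]'
```

```text
t: 14.6
ee_pos: [510.0, 78.1, 61.9]
orientation: [-1.266, 1.116, -1.116]
ft_force: [-3.5, 4.6, 0.3]
width: 0.2
```

```bash
python3 -m jog '[[0,[0.1,0,0],[0,0,0]],[0,[0.2,0,0],[0,0,0]],[0,[0.2,0,0],[0,0,0]]]'
```

```text
t: 14.9
ee_pos: [510.2, 76.6, 61.9]
orientation: [-1.266, 1.117, -1.115]
ft_force: [-2.7, 7.6, 1.2]
width: 0.4
```

```bash
python3 -m jog '[[0,[0.1,0,0],[0,0,0]],[0,[0.2,0,0],[0,0,0]],[0,[0.2,0,0],[0,0,0]]]'
```

```text
t: 15.2
ee_pos: [510.4, 75.0, 61.9]
orientation: [-1.265, 1.117, -1.115]
ft_force: [-3.4, 9.5, 1.5]
width: 1.1
```

```bash
python3 -m jog '[[0,[0.1,0,0],[0,0,0]],[0,[0.2,0,0],[0,0,0]],[0,[0.2,0,0],[0,0,0]]]'
```

```text
t: 15.5
ee_pos: [510.6, 73.1, 62.0]
orientation: [-1.265, 1.117, -1.115]
ft_force: [-3.2, 11.1, 1.4]
width: 0.3
```

```bash
python3 -m jog '[[0,[0.1,0,0],[0,0,0]],[0,[0.1,0,0],[0,0,0]]]'
```

```text
t: 15.7
ee_pos: [510.7, 72.1, 61.9]
orientation: [-1.266, 1.117, -1.115]
ft_force: [-2.9, 10.0, 1.9]
width: 0.4
```

```bash
python3 -m jog '[[0,[0.1,0,0],[0,0,0]],[0,[0.2,0,0],[0,0,0]],[0,[0.2,0,0],[0,0,0]]]'
```

```text
t: 16.0
ee_pos: [511.1, 69.4, 61.9]
orientation: [-1.266, 1.116, -1.115]
ft_force: [-1.8, 5.7, 0.5]
width: 0.4
```

```bash
python3 -m jog '[[0,[0.1,0,0],[0,0,0]],[0,[0.1,0,0],[0,0,0]]]'
```

```text
t: 16.2
ee_pos: [511.2, 68.2, 61.9]
orientation: [-1.266, 1.116, -1.116]
ft_force: [-2.0, 4.7, 1.6]
width: 0.2
```

```bash
python3 -m jog '[[0,[0.1,0,0],[0,0,0]],[0,[0.1,0,0],[0,0,0]]]'
python3 - <<'E'
from h import *
go([518.9,3.2,62],0.126)
grab('scene','scene10'); crop('scene10',200,140,300,260,5,'a10')
E
```

```text
t: 16.4
ee_pos: [511.3, 67.3, 61.9]
orientation: [-1.266, 1.116, -1.116]
ft_force: [-2.7, 5.1, -0.1]
width: -0.0
t 16.4 pos [511.3  67.3  61.9] q [ 0.11  0.52  1.96  0.    0.66 -0.02] shift cm [ 6.45 -0.01 -0.05]
turn [ 0. -0. -0.] deg 0.0
turn [0.000e+00 3.142e+00 1.000e-03] deg 180.0
```

View pics/a10.png

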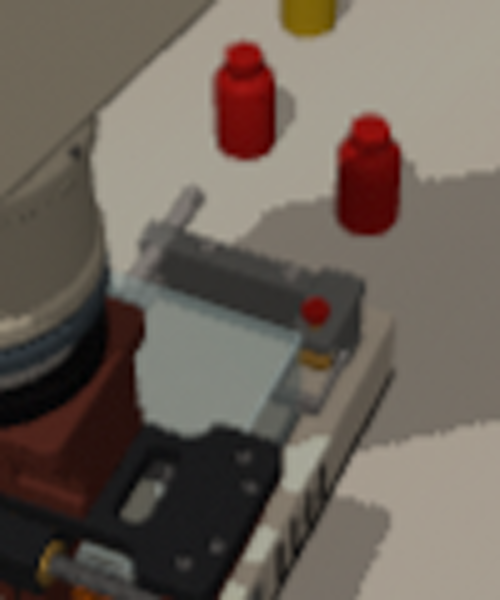

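The force has eased past the crest, so the catch is within a few mm.

```bash
python3 -m jog '[[0,[0.1,0,0],[0,0,0]],[0,[0.1,0,0],[0,0,0]]]'
```

```text
t: 16.65
ee_pos: [511.4, 66.3, 61.9]
orientation: [-1.266, 1.116, -1.116]
ft_force: [-2.6, 4.9, 0.7]
width: 0.4
```

```bash
python3 -m jog '[[0,[0.1,0,0],[0,0,0]],[0,[0.1,0,0],[0,0,0]]]'
python3 - <<'E'
from h import *
go([518.9,3.2,62],0.126)
grab('scene','scene11'); crop('scene11',200,140,300,260,5,'a11')
E
```

```text
t: 16.85
ee_pos: [511.5, 65.6, 61.9]
orientation: [-1.266, 1.117, -1.115]
ft_force: [-2.7, 7.7, 2.0]
width: 0.3
t 16.85 pos [511.5  65.6  61.9] q [ 0.1   0.52  1.96  0.    0.66 -0.02] shift cm [ 6.28 -0.01 -0.05]
turn [ 0.001 -0.    -0.001] deg 0.1
turn [1.000e-03 3.141e+00 1.000e-03] deg 180.0
```

View pics/a11.png

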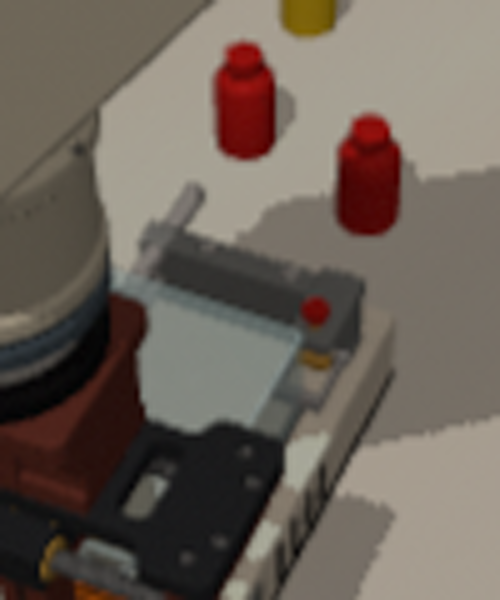

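```bash
python3 -m jog '[[0,[0.06,0,0],[0,0,0]],[0,[0.06,0,0],[0,0,0]]]'
```

```text
t: 17.1
ee_pos: [511.5, 65.3, 61.9]
orientation: [-1.266, 1.117, -1.115]
ft_force: [-3.8, 8.6, 0.8]
width: -0.1
```

```bash
python3 -m jog '[[0,[-0.1,0,0],[0,0,0]],[0,[-0.2,0,0],[0,0,0]],[0,[-0.3,0,0],[0,0,0]],[0,[-0.4,0,0],[0,0,0]],[0,[-0.5,0,0],[0,0,0]],[0,[-0.5,0,0],[0,0,0]]]'
python3 - <<'E'
from h import *
grab('scene','scene12'); crop('scene12',200,140,300,260,5,'a12')
E
```

```text
t: 17.7
ee_pos: [512.0, 69.3, 62.1]
orientation: [-1.266, 1.114, -1.117]
ft_force: [0.4, 0.9, -0.1]
width: 0.6
```

View pics/a12.png

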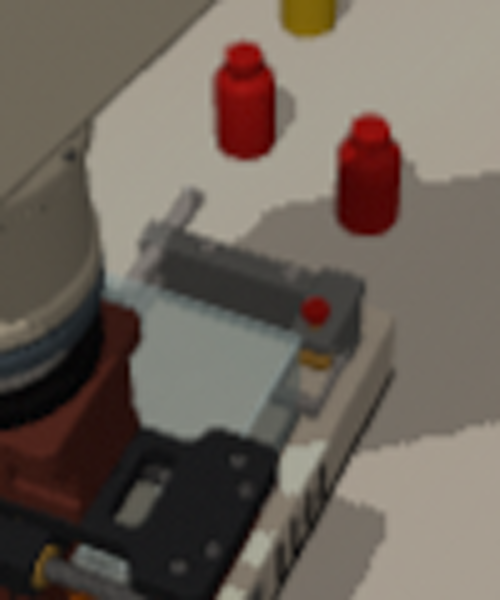

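```bash
python3 -m jog '[[0,[-0.5,0,0],[0,0,0]],[0,[-1.2,0,0],[0,0,0]],[0,[-2.5,0,0],[0,0,0]],[0,[-4,0,0],[0,0,0]],[0,[-5.5,0,0],[0,0,0]],[0,[-6,-4,0],[0,0,0]],[0,[-6,-9,0],[0,0,0]],[0,[-6,-14,0],[0,0,0]]]'
python3 - <<'E'
from h import *
grab('scene','scene13'); crop('scene13',140,140,300,330,3,'a13')
grab('side','side13'); crop('side13',160,130,300,240,5,'b13')
E
```

```text
t: 18.55
ee_pos: [502.7, 130.4, 203.1]
orientation: [-1.268, 1.116, -1.114]
ft_force: [1.4, -0.7, 0.5]
width: 0.2
```

View pics/a13.png

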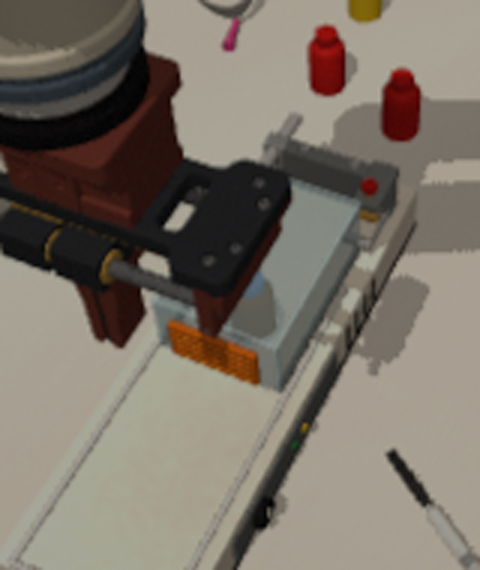

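View pics/b13.png

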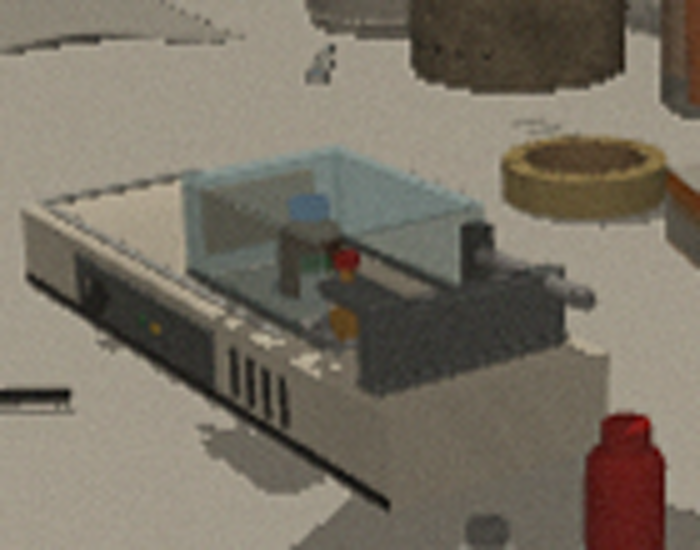

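The guard has stayed shut with the robot away: the plunger rod sticks out behind the keeper at (590,297) and the vial is upright inside. I'll wait a little clear of it and check for drift.

```bash
python3 -m jog '[[0,[-5,-2,0],[0,0,0]],[0,[-10,-2,0],[0,0,0]],[0,[-14,-2,0],[0,0,0]],[0,[-14,-2,0],[0,0,0]],[0,[-14,-2,0],[0,0,0]],[0,[-14,-2,0],[0,0,0]],[0,[-14,-2,0],[0,0,0]],[0,[-14,-2,0],[0,0,0]]]'
python3 - <<'E'
from h import *
for n in ['scene','side']: grab(n,n+'14')
crop('scene14',140,110,350,330,3,'a14')
ey=np.array([-np.sin(.126),np.cos(.126)])
for t in ['scene13','scene14']:
    im=load(t); hsv=cv2.cvtColor(im['color'],cv2.COLOR_RGB2HSV)
    m=((hsv[...,0]>5)&(hsv[...,0]<16)&(hsv[...,1]>170)&(hsv[...,2]>90)); m[:230]=0;m[290:]=0;m[:,:170]=0;m[:,250:]=0
    v,u=np.nonzero(m); P=np.array([pt(im,a,b) for a,b in zip(u,v)]); print(t,len(u),np.median(P,0).round(1), np.median((P[:,:2]-[518.9,3.2])@ey).round(1))
a,b=load('side13'),load('side14')
print('side diff mixer',np.abs(a['color'][140:240,160:290].astype(int)-b['color'][140:240,160:290]).mean())
im=load('scene14')
for u,v in [(333.8,151),(307.8,173.5)]: print(ray(im,u,v,48).round(0))
E
```

```text
t: 19.45
ee_pos: [486.3, 266.9, 221.8]
orientation: [-1.266, 1.117, -1.117]
ft_force: [0.4, 0.3, 0.2]
width: 0.4
scene13 278 [509.9  56.9  79.2] 54.2
scene14 197 [511.6  56.9  79.6] 54.1
side diff mixer 7.570205128205128
[ 441. -384.   48.]
[ 463. -275.   48.]
```

View pics/a14.png

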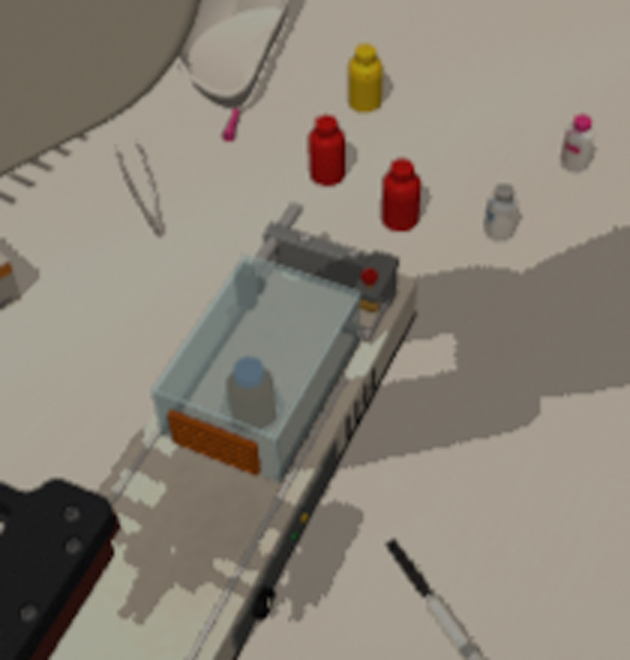

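View pics/side14.png

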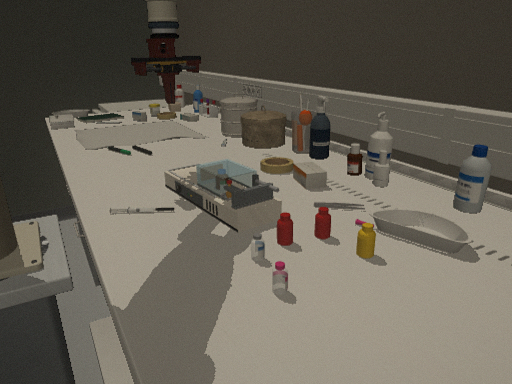

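```bash
python3 -c "
from workcell import ctrl
print(ctrl.close_job(), ctrl.get_obs()['t'])"
```

```text
the job is handed in; nothing more can be done
the job is handed in; nothing more can be done
```

The brown vial with the blue cap stands upright in the round holder, fully down. The guard is latched shut over it. I handed the job in at about 19.5 s of the 59 s allowed; it reports no verdict.

- **Vial:** after I let go, its cap top measured about 90–92 mm above the worktop; 91 mm means fully seated. It still stood upright under the closed guard in the last pictures.
- **Guard:** I pushed it shut by the orange pad in small steps. The force at the end of each step peaked at about 11.5 N on the latch wedge, then eased. It rose again to about 9.4 N at the rubber stop, where I stopped; the limit is 25 N. Forces between those readings were not recorded.
- **Latch:** there was no direct signal for the click. The evidence is that the guard stayed where it was when I backed off. Its pad measured 54.2 mm from the holder just after, and 54.1 mm about 0.9 s later.
- **Other vials:** the pink-capped and grey-capped vials are still standing where they were in the last scene picture.
- **Disagreement:** a raw pixel comparison of two side pictures differed by 7.6 grey levels around the mixer. I put that down to the arm's moving shadow, because the pad position had not changed.

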